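Hook the fork hanger into its slotted uprights and lock it

ROBOT

A 7-joint arm with a two-finger parallel gripper is mounted at the origin on the work surface. World frame = base frame: x ahead of the robot, y to its left, z up, the work surface at z = 0. Lengths are in mm, angles in rad, forces in N, time in s.
With the tool pointing down it reaches from about 350 to 900 mm from the base axis. Payload 8.1 kg.
Tool frame: the origin (TCP) lies at the very end of the fingers, on their centre line; the grasp point (between the pads) lies 19 mm behind it; z points along the fingers, y is the line along which they close (so a half turn about z gives the same grasp; the last joint's range is limited). The gripper opens to 85 mm and grips with 20 to 120 N. Pads are 22 mm wide; open, the fingers measure 114 mm over their backs; the gripper's body (76 mm by 85 mm) begins 54 mm behind the grasp point. The pads swing forward as they close: fully open they stand 13 mm farther back than shut.
Start: joints at [1.128, 0.434, 0.025, 1.573, -0.012, 1.134, -0.075], TCP at [208.289, -589.285, 231.323] pointing down, gripper open.
Joint ranges: [-2.62, 2.62], [-0.44, 2.09], [-1.27, 1.32], [0.08, 2.57], [-1.32, 4.46], [0.12, 2], [-2.74, 2.74]. Speed limits (rad/s): [2.22, 2.22, 3.01, 3.01, 3.14, 3.14, 3.14].

INTERFACE

Orientations are given as a unit quaternion [w, x, y, z].
In Python, from bench import arm gives the robot as it stands.
- The arm moves only by the shell command python3 -m handwheel 'ROWS' [OPENING] [FORCE]. ROWS is JSON, a list that holds one entry, the list of rows, each a list of 4 numbers: the shift along the tool's x, y, z in m, then the turn about the tool's z in degrees. A call has 1 to 10 rows; each row is the pose to reach, as a shift and turn from the pose commanded when the call began, along the tool's axes at that moment; what a row does not reach only later rows make up. A row lasts 1/8 s, in which the tool goes at most 62.5 mm and 10.7 degrees, less where a joint would pass 70% of its speed; a pose out of reach is approached as far as the arm can. A call with a gripper value outside its range is refused whole. OPENING is the finger opening in m, from 0 to 0.0854, set as the call begins (- or left out, the last holds). The fingers move at their own pace and stop on an object; FORCE is the grip in N (left out, the last holds). Time passes only in rows, so rows that repeat a pose let the fingers close. It gives the time, the measured TCP pose, the force, the opening and the grip force at its end, in the units of the state.
- arm.get_obs(): the state, without advancing time (a new reading comes with each control period).
- arm.grab_frame(name): name is "scene" or "top" or "wrist"; returns (picture, depth): 480x640x3 uint8, red, green, blue; 480x640 float32, mm along the optical axis (not along the pixel's ray), 0 where there is no reading.
- arm.calibration(name): a dict with "camera_matrix" (3x3 intrinsics, pixels), "R" (3x3) and "t" (3): a world point X has camera coordinates R X + t. Camera axes: x right, y down, z forward; pixel columns grow to the right and rows downward; lengths in mm; the calibration is good to about 2 mm. The wrist camera is an equidistant fisheye: a pixel r from the principal point sees the ray r / f radians off the axis. A picture is of the moment at which its call begins: read the wrist's pose just before it. calibration takes no time and is no camera call; for the wrist camera it gives the pose at the moment of the call.
- arm.job_done(): hands the job in; it is judged then, once.
Trained networks look in the newest picture that a camera, given by its name, has taken for a name from the list of things; names that differ only in an ending like _2 or _b are one class to them, and where a whole thing is asked for, a point or a joint stands for the part that bears it (a point fixed in the world has none). Each returns a list of dicts, best first, with "p" (0 to 1); they miss things now and then, are a little off and sometimes report something else, mostly with a low value. They report only what shows in the picture. A call takes as long as a camera call. They do not tell look-alikes from the thing itself.
- arm.outline_of(label, camera): "region" (480x640 bool, what is visible of it).
- arm.landmark_of(label, camera): "at" ([x, y, z] in mm, in the coordinates of the camera as it stood for that picture, good to about 4 mm: a listed point, or the origin of a listed thing).
The state is a dict: "time_s": time; "q": joint angles; "qvel": joint speeds; "tau": joint torques, N m; "ee_pos": TCP position; "ee_rot": TCP orientation; "force": force on the tool from outside, world axes, zero at the start; "ft_torque": the same for the moment, N m; "grip_width": finger opening in mm; "gripper_force": force on a finger pad.
Only numpy, scipy, OpenCV 4.12 (cv2) and the standard library are available. Lean on these libraries where they do the work, as an engineer would, in place of code of your own. Each camera call takes 0.05 s, during which the arm holds its last target. There are 200 camera calls.

TASK

Draw the green fork hanger bracket out from under the low spice shelf, stand it upright on the counter and let go of it, then take it again by its wooden arm. Hook both its claws into the slots of the two uprights and press it down until it is fully home and both red latches have snapped shut over it; leave it hanging there level, and do not disturb the other things on the counter.

Things in the scene. Friction and masses are not known exactly. Their poses are not given: they have to be found in the camera images.
- bracket_heel (a point): Loose green bracket (about 320 g): middle of the lower edge of its back bar's rear face. Axes: +x = the way the claws point, y along the bar, z up; it stands by itself on its flat underside z = 0. Bar: x -14 to 0, y -65 to 65, z 0 to 60 mm. Small steel ears at the bar's ends, z 0 to 6, out to y = -71 and 71. It starts upright, bar in the open 72 mm before the spice shelf's edge, arm end under the shelf.
- bracket_bar (a point): Centre of the back bar: x -7, z 30 mm from the heel; same axes. To draw the bracket out, grip the bar in its middle across its 14 mm thickness, above foot block (x -42 to -14, y -50 to 50, z 0 to 26) and arm (28 high). Gripped so it cannot be mounted: a finger is then between bar and uprights.
- bracket_arm (a point): Wooden arm, the place to grip for mounting, across its 18 mm width (y -9 to 9): heel x -85, y 0, z 14 mm; same axes. The arm runs from x -152 to -42, z 0 to 28; a thin red-beaded pin stands on its tip (x -143, up to z 49).
- claw_left (a point): Bottom tip of one steel claw: heel x 11, y 45, z 24 mm; same axes. Each claw: a stem 8 wide, x 0 to 14, z 48 to 56, with a down-turned lip x 8 to 14, z 24 to 56, so 8 mm is open between bar and lip.
- claw_right (a point): The same of the other claw, at y -45.
- cubby: Low dark spice shelf, fixed: a board 110 deep (x) by 210 wide (y), top at 72 mm, underside at 62 mm, 186 mm clear between its side walls; four small tins on its rear half up to 127 mm high. Origin on the counter under its centre; its open front is at x = -55 mm and looks to its -x; a back wall closes x = 45 to 55.
- seat (a point): Where bracket_heel lies, axes alike, when fully home: on the front plane of the two uprights, midway between them, 100 mm above the counter. +x points into the slots, away from the robot; z up. The claws enter with the bracket about 28 mm (24 to 32) above its seat; pushed in until the bar touches the uprights and lowered, the lips go down behind the front walls and the stems sit on the slots' lower ends.
- slot_left (a point): Centre of the mouth of the left slot: seat y 45, z 68 mm; axes as the seat. Slot 12 wide, z 48 to 88 above the seat, through the front wall (x 0 to 6); hollow behind. Each upright is 40 mm wide, centred on its slot, its top 106 mm above the seat.
- slot_right (a point): The same of the right slot: seat y -45.
- latch_left (a joint): Red sprung latch at the outer side of the left upright, m: 0 = out (free or locked over the ear), grows to about 0.006 as an ear pushes it outward, snaps back to 0 when the ear has passed under it. Its nose spans about 7 to 24 mm above the seat.
- latch_right (a joint): The same on the right upright. From about 18 mm above the seat downward the ears push both latches aside against about 10 to 20 N in all: press on top of the back bar, close to the uprights. Let go with its lips behind the walls, the bracket hangs there by itself, the arm sagging a little.
- caquelon: Bystander: terracotta fondue pot, 196 mm across, 85 high, with a stub handle; origin under its centre.
- burner: Bystander: round steel burner tray, 190 mm across, 42 high; origin under its centre.
- dome: Bystander: glass dome lid, 156 mm across, 124 high; origin under its centre.
- bowl: Bystander: white bowl, 100 mm across, 45 high; origin under its centre.
- mill: Bystander: dark wooden pepper mill, 56 mm across, 157 high; origin under its centre.
- fork_blue: Bystander: fondue fork with blue bead lying on the counter along its x, 260 mm long, 15 high; origin under its middle.
- fork_yellow: Bystander: the same with a yellow bead.
- bracket: The bracket as a whole; its origin is bracket_heel.
- stand: The fixed stand with the two slotted uprights; origin on the counter, 100 mm below the seat, same axes. Its dark wooden base (14 mm high) lies behind the front plane; the latch housings stick out 12 mm in front of it at y = -100 to -84 and 84 to 100, z 102 to 124 mm.
Mind the look-alikes: they are no part of the job. What is shaped like the bracket but pink is not meant.

How it is judged (in metres and radians):
On the way, in this order (a step that is already met when the one before it is completed fails the run):
1. the bracket stands upright on the counter, clear of the spice shelf, and is let go (horizontal distance between bracket_arm and cubby above 0.135 m and height (world z) of bracket_heel below 0.006 m and angle between bracket_heel's own z axis and vertical below 0.1 rad and contact force between the fingers and bracket below 0.2 N), for 0.2 s.
2. both claws are in the slots, the bracket still raised above its seat (x of bracket_heel in the frame of seat between -0.006 and 0.006 m and y of bracket_heel in the frame of seat between -0.007 and 0.007 m and z of bracket_heel in the frame of seat between 0.008 and 0.034 m and angle between the x axis of bracket_heel and the x axis of seat, either way round below 0.2 rad), for 0.05 s.
At the end, for the whole second after the job is handed in: The bracket is let go and at rest, fully home: its heel within 5 mm (along the slots' direction), 6 mm (sideways) and 4 mm (height) of the seat, level and square within 0.08 rad, both latches back out (below 2.5 mm) over its ears (x of bracket_heel in the frame of seat between -0.005 and 0.004 m and y of bracket_heel in the frame of seat between -0.006 and 0.006 m and z of bracket_heel in the frame of seat between -0.003 and 0.004 m and angle between the x axis of bracket_heel and the x axis of seat, either way round below 0.08 rad and angle between the z axis of bracket_heel and the z axis of seat, either way round below 0.08 rad and value of joint each of latch_left, latch_right below 0.0025 m and linear speed of bracket below 0.02 m/s and contact force between the fingers and bracket below 0.2 N); the robot touches nothing.
It fails at once if a bystander (pot, burner tray, dome, bowl, mill or fork) is pushed more than 30 mm from its place (distance of any of caquelon, burner, dome, bowl, mill, fork_blue, fork_yellow from where it was at the start of the episode above 0.03 m).
It also fails if it takes over 66 s, if anything falls off the work surface, if the arm or the gripper's body presses on something with over 40 N, if the wrist force passes 120 N, or if a joint passes its speed limit or range.

## Working session

There is one attempt and no reset: what is moved stays moved. The work goes in short steps, Python scripts to look and compute and a shell command to move; the robot and the scene stay as the last step left them, time stands still between calls to the robot, and variables do not carry over. Pictures are saved under pics/ and viewed, at most 10 in all, crops included, and the job is handed in when it is done.

```bash
mkdir -p pics; ls; cat > h.py <<'E'
import numpy as np, cv2
from bench import arm
def snap(cam,name=None):
    p,d=arm.grab_frame(cam)
    if name: cv2.imwrite(f'pics/{name}.png',cv2.cvtColor(p,cv2.COLOR_RGB2BGR))
    return p,d,arm.calibration(cam)
def w(c,X): return np.array(c["R"]).T@(np.array(X)-np.array(c["t"]))
def px(c,X):
    x=np.array(c["R"])@np.array(X)+np.array(c["t"]); k=np.array(c["camera_matrix"])@x; return k[:2]/k[2]
def cloud(d,c):
    K=np.array(c["camera_matrix"]);v,u=np.mgrid[:480,:640]
    P=np.stack([(u-K[0,2])/K[0,0]*d,(v-K[1,2])/K[1,1]*d,d],-1)
    return (P-np.array(c["t"]))@np.array(c["R"])
E
python3 - <<'E'
from h import *
np.set_printoptions(precision=1,suppress=True)
print(arm.get_obs())
for cam in ["scene","top"]:
    p,d,c=snap(cam,cam+"0")
    for l in ["bracket_heel","bracket_bar","bracket_arm","claw_left","claw_right","cubby","seat","slot_left","slot_right","stand","bracket"]:
        for r in arm.landmark_of(l,cam)[:3]:
            X=w(c,r["at"]);print(cam,l,round(r["p"],2),X,px(c,X))
E
```

```text
pics
{'time_s': 0.0, 'q': array([ 1.1,  0.4,  0. ,  1.6, -0. ,  1.1, -0.1]), 'qvel': array([ 0., -0.,  0.,  0.,  0., -0.,  0.]), 'tau': array([ -0. , -67. ,   1. , -31.6,   0. ,   0. ,   0. ]), 'ee_pos': array([ 208. , -588.8,  230.5]), 'ee_rot': array([-0. ,  1. ,  0.2, -0. ]), 'force': array([ 0.3, -0.1, -0.5]), 'ft_torque': array([ 0.,  0., -0.]), 'gripper_force': 0.0, 'grip_width': 85.42300302122561}
scene bracket_heel 0.71 [ 125.2 -336.9    3.2] [322.8 141.4]
scene bracket_heel 0.64 [ 445.  -233.2    0.2] [269.8 204.3]
scene bracket_bar 0.77 [ 450.4 -244.5   29.6] [265.3 197.2]
scene bracket_bar 0.67 [ 135.  -332.1   26.5] [321.5 138.4]
scene bracket_arm 0.84 [ 211.3 -314.7   15.4] [308.4 153.4]
scene bracket_arm 0.75 [ 447.8 -313.8   14.4] [253.7 187.9]
scene claw_left 0.75 [ 128.9 -380.7   25.3] [313.8 131.1]
scene claw_left 0.63 [ 404.2 -217.8   23. ] [282.1 195.8]
scene claw_left 0.41 [441.  108.7  -1.4] [343.  271.4]
scene claw_right 0.96 [ 494.2 -219.1   26.3] [259.1 209.6]
scene claw_right 0.71 [ 105.1 -299.    22.7] [334. 140.]
scene cubby 0.63 [ 447.7 -231.2    1.2] [26
[... 992 characters left out ...]
51.4  -2.7] [286.6 249.4]
top cubby 0.69 [ 435.5 -353.7    1.6] [485.  250.7]
top cubby 0.5 [454.5 244.7  -0.9] [250.1 239.8]
top seat 0.69 [620.5 181.7  96.8] [273.3 167. ]
top seat 0.45 [ 453.1 -229.9   -2.7] [436.  243.3]
top slot_left 0.81 [624.2 226.5 166.4] [251.3 157.6]
top slot_left 0.55 [ 498.2 -222.9   25.4] [435.4 224.2]
top slot_right 0.97 [609.2 136.1 165.3] [290.7 164.8]
top slot_right 0.71 [ 709.1 -216.3   -4.7] [429.9 145.7]
top stand 0.97 [616.3 181.4  -3.1] [276.5 178.1]
top stand 0.51 [619.  224.1 168.2] [252.2 159.6]
top stand 0.35 [ 495.4 -225.2   21.5] [436.  225.5]
top bracket 0.74 [ 124.4 -337.1   -2.4] [480. 375.]
top bracket 0.63 [ 451.1 -233.1    3.2] [437.8 243.8]
```

View pics/top0.png

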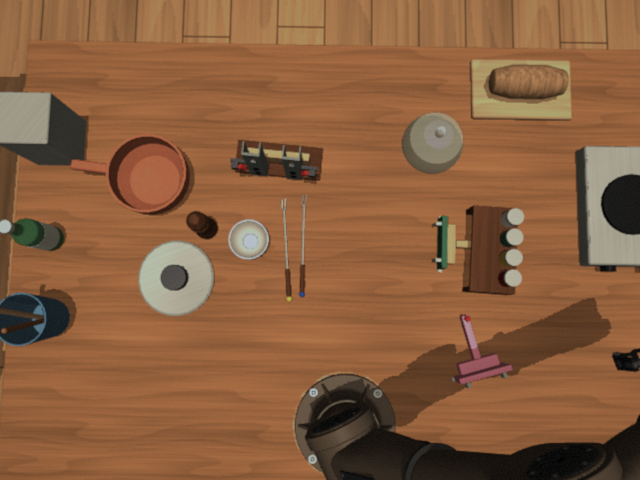

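View pics/scene0.png

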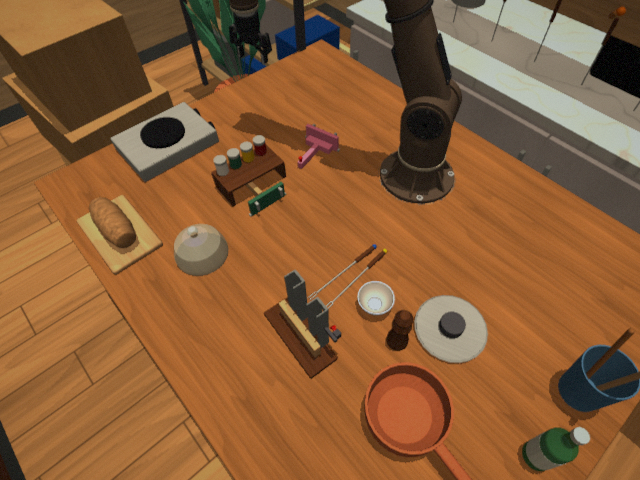

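```bash
python3 - <<'E'
import cv2
a=cv2.imread('pics/top0.png');b=cv2.imread('pics/scene0.png')
x=cv2.resize(a[195:405,380:550],(400,494));y=cv2.resize(b[100:240,225:365],(400,400))
import numpy as np
y=np.vstack([y,np.zeros((94,400,3),'uint8')]);cv2.imwrite('pics/crop.png',np.hstack([x,y]))
E
```

```text
(no output)
```

View pics/crop.png

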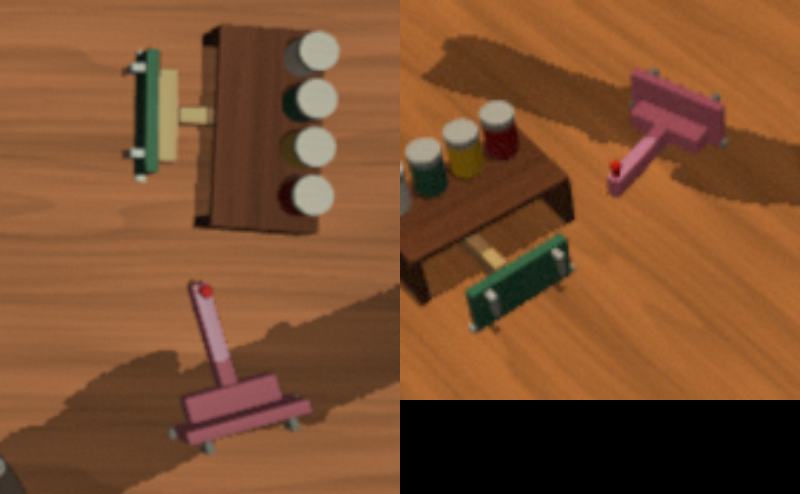

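The top view has two brackets: a green one at px (441,243), with its arm under the brown shelf at (493,250), and a pink one at (482,370), lying free. The enlarged crop confirms the green one with the wooden arm is meant, since the pink one is the look-alike. The stand is at (277,162), the bowl at (249,239), the forks at (285–305, 195–300) and the mill at (202,223).

```bash
python3 - <<'E'
from h import *
from scipy.spatial.transform import Rotation as Ro
np.set_printoptions(precision=3,suppress=True)
o=arm.get_obs();w_,x,y,z=o['ee_rot'];print(Ro.from_quat([x,y,z,w_]).as_matrix())
p,d,c=snap("top");P=cloud(d,c);p=p.astype(int)
g=(p[...,1]>p[...,0]*1.4)&(p[...,1]>p[...,2]*1.15)&(d>0)&(abs(P[...,0]-450)<100)&(abs(P[...,1]+240)<40)
Q=P[g];print("green n",len(Q),Q.min(0),Q.max(0),np.median(Q,0))
T=Q[(Q[:,2]>52)&(Q[:,2]<68)];r=cv2.minAreaRect(T[:,:2].astype(np.float32));print("bar top",len(T),r,T[:,2].mean())
def rect(m,n):
    Q=P[m];print(n,len(Q),cv2.minAreaRect(Q[:,:2].astype(np.float32)),np.median(Q[:,2]))
rect((d>0)&(abs(P[...,0]-450)<130)&(P[...,1]<-270)&(P[...,1]>-430)&(abs(P[...,2]-72)<5),"shelf top")
for nm,yy in (("R",137),("L",226)):
    rect((d>0)&(abs(P[...,0]-625)<60)&(abs(P[...,1]-yy)<40)&(P[...,2]>198)&(P[...,2]<214),"upright"+nm)
for l in ["seat","slot_left","slot_right","stand","latch_left","latch_right","cubby","fork_blue","fork_yellow","bowl","mill","dome","burner"]:
    for r in arm.landmark_of(l,"top")[:1]: print(l,round(r["p"],2),w(c,r["at"]))
E
```

```text
[[ 0.943  0.333 -0.   ]
 [ 0.333 -0.943  0.   ]
 [-0.    -0.    -1.   ]]
green n 362 [ 387.874 -242.557   11.816] [ 514.396 -228.902   65.904] [ 449.254 -233.503   57.746]
bar top 247 ((451.1237487792969, -236.28639221191406), (13.056890487670898, 126.69670867919922), 88.82666015625) 59.549954884299936
shelf top 2701 ((432.01837158203125, -354.7047119140625), (111.60760498046875, 210.03488159179688), 86.7774658203125) 71.53896289386631
uprightR 100 ((625.5569458007812, 133.642333984375), (40.30686569213867, 32.817726135253906), 84.10172271728516) 204.30326230474992
uprightL 105 ((633.2388305664062, 223.20742797851562), (40.91700744628906, 31.967273712158203), 85.8270263671875) 204.8306977540629
seat 0.75 [617.892 183.684  99.217]
slot_left 0.79 [622.604 224.619 166.947]
slot_right 0.97 [608.342 137.873 161.547]
stand 0.73 [616.383 181.579  -0.438]Traceback (most recent call last):
  File "<stdin>", line 15, in <module>
ValueError: it knows: bowl, bracket, bracket_arm, bracket_bar, bracket_heel, burner, caquelon, claw_left, claw_right, cubby, dome, fork_blue, fork_yellow, mill, seat, slot_left, slot_right, stand
```

```bash
python3 -m handwheel '[[[0.045,-0.03,0,-10],[0.09,-0.065,0,-20],[0.14,-0.1,0,-30],[0.18,-0.13,0,-40],[0.225,-0.16,0,-50],[0.26,-0.19,0,-60],[0.3,-0.22,0,-70],[0.347,-0.252,0,-80],[0.347,-0.252,0,-90],[0.347,-0.252,0,-100]]]' 0.06; python3 -m handwheel '[[[0,0,0,-10],[0,0,0,-20],[0,0,0,-30],[0,0,0,-40],[0,0,0,-50],[0,0,0,-60],[0,0,0,-60]]]'
python3 - <<'E'
from h import *
from scipy.spatial.transform import Rotation as Ro
np.set_printoptions(precision=3,suppress=True)
o=arm.get_obs();w_,x,y,z=o['ee_rot'];R=Ro.from_quat([x,y,z,w_]).as_matrix();print(R,o['ee_pos'],o['q'],o['time_s'])
p,d,c=snap("wrist","wr1")
for l in ["bracket_heel","bracket_bar","bracket_arm","claw_left","claw_right"]:
    for r in arm.landmark_of(l,"wrist")[:2]: print(l,round(r["p"],2),w(c,r["at"]))
E
```

```text
time_s: 2.7
ee_pos: [452.0, -235.2, 231.4]
ee_rot: [0.0, 0.501, 0.866, -0.0]
force: [-0.8, -0.5, 0.3]
grip_width: 60.3
gripper_force: 0.0
time_s: 3.58
ee_pos: [451.4, -236.2, 231.3]
ee_rot: [0.0, 0.005, 1.0, 0.0]
force: [-0.8, 0.5, -0.6]
grip_width: 59.8
gripper_force: 0.0
[[-1.     0.011  0.   ]
 [ 0.011  1.     0.   ]
 [-0.     0.    -1.   ]] [ 451.405 -236.234  231.326] [ 0.926  0.333 -0.7    1.807  0.24   1.088  1.7  ] 3.575
bracket_heel 0.61 [ 410.036 -216.972   22.824]
bracket_bar 0.64 [ 447.791 -237.363   28.312]
bracket_arm 0.96 [ 450.012 -312.486   19.665]
claw_left 0.68 [ 409.058 -216.36    23.678]
claw_left 0.61 [444.732 109.439   2.846]
claw_right 0.76 [ 497.538 -217.991   23.718]
```

View pics/wr1.png

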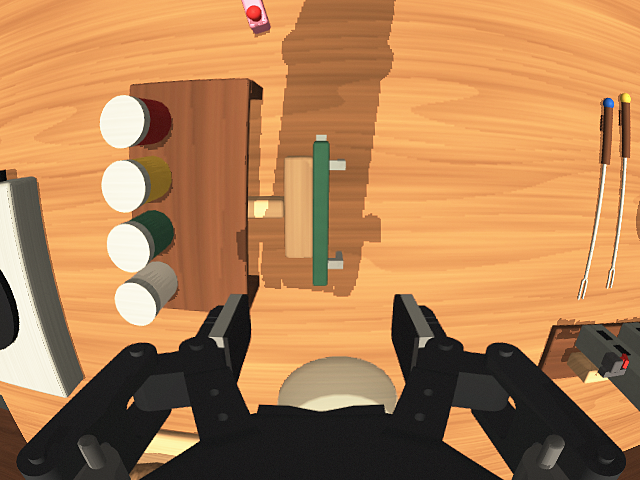

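The wrist view shows the bar upright at px (320,213), centred under the gripper and aligned with it.

```bash
python3 -m handwheel '[[[0,0,0.05,0],[0,0,0.1,0],[0,0,0.14,0],[0,0,0.18,0],[0,0,0.196,0],[0,0,0.196,0]]]' 0.05; python3 -m handwheel '[[[0,0,0,0],[0,0,0,0],[0,0,0,0],[0,0,0,0],[0,0,0,0],[0,0,0,0]]]' 0 40
```

```text
time_s: 4.62
ee_pos: [451.3, -235.8, 35.0]
ee_rot: [-0.001, 0.005, 1.0, 0.0]
force: [0.4, -0.1, -0.2]
grip_width: 49.9
gripper_force: 0.0
time_s: 5.38
ee_pos: [452.4, -236.7, 36.7]
ee_rot: [0.001, 0.005, 1.0, -0.001]
force: [0.0, -0.9, 5.3]
grip_width: 13.0
gripper_force: 39.8
```

```bash
python3 -m handwheel '[[[0,0,-0.004,0],[0,0.02,-0.004,0],[0,0.05,-0.004,0],[0,0.08,-0.004,0],[0,0.11,-0.004,0],[0,0.14,-0.004,0],[0,0.17,-0.004,0],[0,0.2,-0.004,0],[0,0.2,-0.004,0]]]'
python3 - <<'E'
from h import *
np.set_printoptions(precision=1,suppress=True)
p,d,c=snap("scene","s2")
cv2.imwrite("pics/s2c.png",cv2.resize(cv2.cvtColor(p,cv2.COLOR_RGB2BGR)[100:300,180:420],(720,600)))
for l in ["bracket_heel","bracket_bar","bracket_arm","claw_left","claw_right"]:
    for r in arm.landmark_of(l,"scene")[:2]: print(l,round(r["p"],2),w(c,r["at"]))
E
```

```text
time_s: 6.5
ee_pos: [453.6, -33.5, 39.9]
ee_rot: [0.0, 0.003, 1.0, 0.001]
force: [0.7, -0.7, -3.8]
grip_width: 13.0
gripper_force: 39.4
bracket_heel 0.92 [449.1 -31.9   2.2]
bracket_heel 0.71 [449.9 -30.1   5.3]
bracket_bar 0.83 [451.3 -37.1  33.2]
bracket_bar 0.61 [ 133.3 -333.7   26.4]
bracket_arm 0.86 [ 450.  -111.3   18.3]
bracket_arm 0.4 [447.5 -30.7   1.4]
claw_left 0.96 [402.2 -15.3  27.2]
claw_right 0.84 [497.  -17.3  30. ]
claw_right 0.46 [ 104.1 -299.2   27.1]
```

View pics/s2c.png

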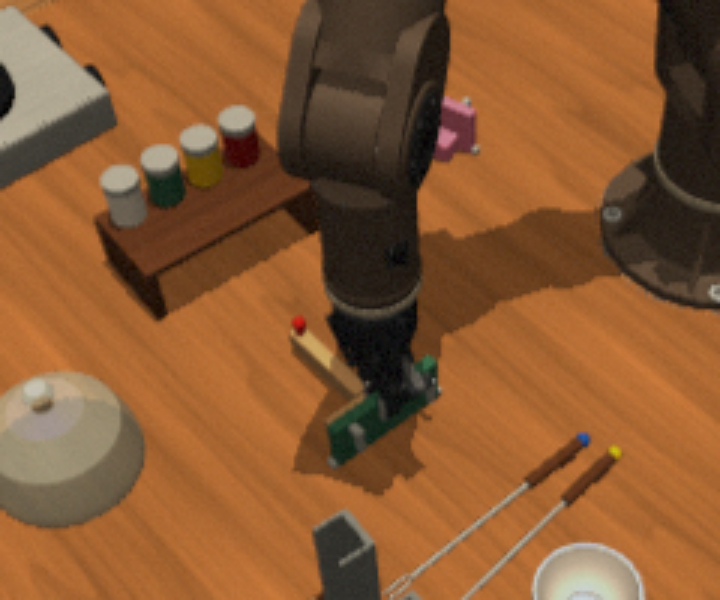

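The bracket is out and held level, with its arm tip (red bead) clear of the shelf at px (300,325). Next I turn it to face the stand and set it down in the open.

```bash
python3 -m handwheel '[[[0,-0.003,-0.015,0],[-0.015,-0.006,-0.015,10],[-0.03,-0.01,-0.015,20],[-0.045,-0.015,-0.015,30],[-0.06,-0.018,-0.015,40],[-0.07,-0.021,-0.015,50],[-0.08,-0.024,-0.015,60],[-0.09,-0.027,-0.015,70],[-0.1,-0.027,-0.015,80],[-0.1,-0.027,-0.015,90]]]'
python3 -m handwheel '[[[0,0,0,4],[0,0,0,4],[0,0,0.008,4],[0,0,0.016,4],[0,0,0.02,4],[0,0,0.02,4]]]'
python3 - <<'E'
from h import *
np.set_printoptions(precision=3,suppress=True)
print(arm.get_obs()["q"])
p,d,c=snap("scene")
for l in ["bracket_heel","bracket_bar","bracket_arm","claw_left","claw_right"]:
    for r in arm.landmark_of(l,"scene")[:1]: print(l,round(r["p"],2),w(c,r["at"]))
E
```

```text
time_s: 8.05
ee_pos: [554.1, -64.2, 55.3]
ee_rot: [0.0, 0.713, 0.702, 0.001]
force: [-0.8, 0.6, -3.6]
grip_width: 12.8
gripper_force: 39.3
time_s: 8.8
ee_pos: [553.3, -64.2, 36.4]
ee_rot: [0.0, 0.734, 0.679, 0.0]
force: [-9.6, 0.9, 31.7]
grip_width: 13.4
gripper_force: 44.8
[ 0.113  0.567 -0.13   1.926  0.115  0.655 -0.167]
bracket_heel 0.71 [ 125.166 -331.509    3.021]
bracket_bar 0.98 [551.681 -68.817  27.828]
bracket_arm 0.87 [ 211.822 -311.072   15.058]
claw_left 0.83 [ 126.18  -377.917   26.701]
claw_right 0.63 [ 565.366 -110.976   24.968]
```

```bash
python3 -m handwheel '[[[0,0,-0.002,0],[0,0,-0.002,0]]]'; python3 -m handwheel '[[[0,0,0,0],[0,0,0,0],[0,0,-0.002,0],[0,0,-0.05,0],[0,0,-0.1,0],[0,0,-0.15,0],[0,0,-0.18,0],[0,0,-0.18,0]]]' 0.05
python3 - <<'E'
from h import *
from scipy.spatial.transform import Rotation as Ro
np.set_printoptions(precision=3,suppress=True)
o=arm.get_obs();w_,x,y,z=o['ee_rot'];print(Ro.from_quat([x,y,z,w_]).as_matrix(),o["q"])
p,d,c=snap("wrist","wr2")
for l in ["bracket_heel","bracket_bar","bracket_arm","claw_left","claw_right"]:
    for r in arm.landmark_of(l,"wrist")[:1]: print(l,round(r["p"],2),w(c,r["at"]))
p,d,c=snap("top")
for l in ["bracket_heel","bracket_bar","bracket_arm","claw_left","claw_right"]:
    for r in arm.landmark_of(l,"top")[:2]: print(l,round(r["p"],2),w(c,r["at"]))
E
```

```text
time_s: 9.35
ee_pos: [553.2, -64.0, 36.5]
ee_rot: [0.0, 0.734, 0.679, 0.0]
force: [-2.6, -0.1, 7.7]
grip_width: 13.1
gripper_force: 41.4
time_s: 10.35
ee_pos: [554.6, -64.0, 219.0]
ee_rot: [0.002, 0.735, 0.679, 0.002]
force: [0.5, 0.6, -0.7]
grip_width: 49.7
gripper_force: 0.0
[[ 0.079  0.997  0.005]
 [ 0.997 -0.079 -0.   ]
 [ 0.     0.005 -1.   ]] [ 0.135  0.343 -0.153  1.749  0.06   1.049 -0.118]
bracket_heel 0.68 [ 124.96  -336.259    0.159]
bracket_bar 0.78 [550.413 -64.749  26.596]
bracket_arm 0.9 [473.239 -52.607  17.075]
claw_left 0.8 [574.73  -18.355  21.537]
claw_right 0.69 [ 107.553 -293.154   25.912]
bracket_heel 0.45 [357.517 427.499  -3.129]
bracket_bar 0.8 [554.745 -61.955  31.757]
bracket_bar 0.79 [ 132.647 -334.366   26.465]
bracket_arm 0.95 [ 205.665 -307.808   14.703]
bracket_arm 0.89 [476.525 -56.908  12.195]
claw_left 0.89 [ 126.596 -379.684   21.071]
claw_left 0.57 [577.515 -21.231  25.717]
claw_right 0.85 [ 564.333 -113.136   26.784]
claw_right 0.28 [475.993 -56.711  13.344]
```

View pics/wr2.png

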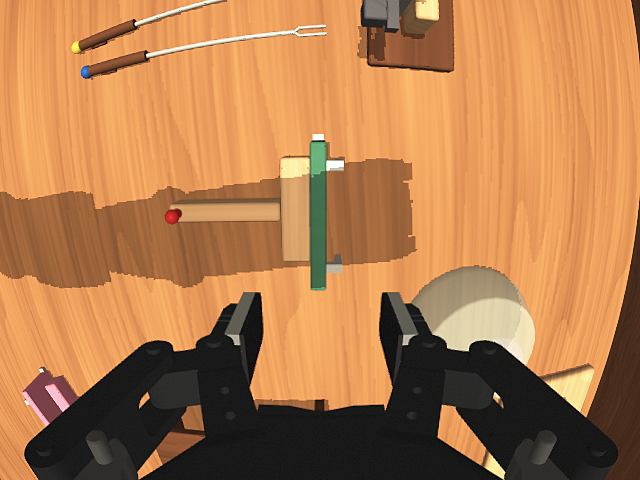

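The wrist view shows the bracket standing upright and free. The bar is at px (318,215), the arm at (230,211) and the bead at (172,216). I'll compute the arm's centre line from these pixels.

```bash
cat >> h.py <<'E'
def fish(c,u,v,z):
    K=np.array(c["camera_matrix"]);R=np.array(c["R"]);t=np.array(c["t"])
    a=np.array([(u-K[0,2])/K[0,0],(v-K[1,2])/K[1,1]]);r=np.hypot(*a)
    ray=R.T@np.array([*(a/max(r,1e-9)*np.sin(r)),np.cos(r)]);o=-R.T@t
    return o+ray*(z-o[2])/ray[2]
E
python3 - <<'E'
from h import *
np.set_printoptions(precision=1,suppress=True)
p,d,c=snap("wrist")
for n,u,v,z in [("bar top",318,140,60),("bar bot",318,290,60),("arm u",230,202,28),("arm l",230,221,28)]: print(n,fish(c,u,v,z))
p=p.astype(int);g=(p[...,1]>p[...,0]*1.4)&(p[...,1]>p[...,2]*1.1);ys,xs=np.nonzero(g[120:310,300:335]);print(ys.min()+120,ys.max()+120,xs.min()+300,xs.max()+300)
for u in (210,230,250):
    print(u,[tuple(p[v,u]) for v in range(194,230,2)])
E
```

```text
bar top [556.6   3.   60. ]
bar bot [ 546.2 -125.7   60. ]
arm u [470.7 -46.4  28. ]
arm l [468.2 -64.3  28. ]
141 290 313 329
210 [(np.int64(166), np.int64(107), np.int64(62)), (np.int64(169), np.int64(109), np.int64(64)), (np.int64(176), np.int64(112), np.int64(65)), (np.int64(109), np.int64(82), np.int64(54)), (np.int64(114), np.int64(85), np.int64(55)), (np.int64(175), np.int64(129), np.int64(86)), (np.int64(207), np.int64(155), np.int64(101)), (np.int64(214), np.int64(158), np.int64(104)), (np.int64(215), np.int64(160), np.int64(106)), (np.int64(220), np.int64(163), np.int64(108)), (np.int64(222), np.int64(167), np.int64(110)), (np.int64(220), np.int64(164), np.int64(110)), (np.int64(218), np.int64(161), np.int64(108)), (np.int64(206), np.int64(154), np.int64(102)), (np.int64(141), np.int64(91), np.int64(54)), (np.int64(149), np.int64(96), np.int64(58)), (np.int64(151), np.int64(96), np.int64(57)), (np.int64(155), np.int64(99), np.int64(59))]
230 [(np.int64(167), np.int64(107), np.int64(66)), (np.int64(168), np.int64(108), np.int64(64)), (np.int64(161), np.int64(103), np.int64(6
[... 834 characters left out ...]
58)), (np.int64(115), np.int64(87), np.int64(58)), (np.int64(121), np.int64(91), np.int64(59)), (np.int64(190), np.int64(141), np.int64(92)), (np.int64(216), np.int64(161), np.int64(108)), (np.int64(217), np.int64(163), np.int64(108)), (np.int64(220), np.int64(164), np.int64(109)), (np.int64(223), np.int64(168), np.int64(111)), (np.int64(224), np.int64(170), np.int64(114)), (np.int64(220), np.int64(163), np.int64(109)), (np.int64(221), np.int64(166), np.int64(109)), (np.int64(196), np.int64(147), np.int64(98)), (np.int64(170), np.int64(107), np.int64(63)), (np.int64(169), np.int64(110), np.int64(66)), (np.int64(167), np.int64(106), np.int64(63)), (np.int64(165), np.int64(106), np.int64(64))]
```

```bash
python3 -m handwheel '[[[0,-0.02,0,-10],[0,-0.04,0,-20],[0,-0.06,0,-30],[0.001,-0.079,0,-40],[0.001,-0.079,0,-50],[0.001,-0.079,0,-60],[0.001,-0.079,0,-70],[0.001,-0.079,0,-80],[0.001,-0.079,0.02,-90],[0.001,-0.079,0.02,-90]]]' 0.05
python3 - <<'E'
from h import *
from scipy.spatial.transform import Rotation as Ro
np.set_printoptions(precision=3,suppress=True)
o=arm.get_obs();w_,x,y,z=o['ee_rot'];print(Ro.from_quat([x,y,z,w_]).as_matrix(),o["q"],o["ee_pos"])
E
```

```text
time_s: 12.25
ee_pos: [473.5, -56.9, 195.4]
ee_rot: [-0.001, 0.04, 0.999, 0.0]
force: [-0.5, -0.7, 0.2]
grip_width: 49.8
gripper_force: 0.0
[[-0.997  0.08  -0.002]
 [ 0.08   0.997  0.   ]
 [ 0.002  0.    -1.   ]] [ 0.372  0.273 -0.443  1.94   0.141  0.961  1.352] [473.507 -56.91  195.385]
```

```bash
python3 -m handwheel '[[[-0.002,0,0.05,0],[-0.002,0,0.1,0],[-0.002,0,0.14,0],[-0.002,0,0.175,0],[-0.002,0,0.19,0],[-0.002,0,0.19,0]]]'; python3 -m handwheel '[[[0,0,0,0],[0,0,0,0],[0,0,0,0],[0,0,0,0],[0,0,0,0]]]' 0 80
python3 - <<'E'
from h import *
from scipy.spatial.transform import Rotation as Ro
np.set_printoptions(precision=3,suppress=True)
o=arm.get_obs();w_,x,y,z=o['ee_rot'];print(Ro.from_quat([x,y,z,w_]).as_matrix(),o["q"],o["ee_pos"])
p,d,c=snap("top")
for l in ["seat","slot_left","slot_right","stand","bracket_bar","claw_left","claw_right","fork_blue","bowl","mill"]:
    for r in arm.landmark_of(l,"top")[:1]: print(l,round(r["p"],2),w(c,r["at"]))
p,d,c=snap("scene")
for l in ["seat","slot_left","slot_right","stand"]:
    for r in arm.landmark_of(l,"scene")[:1]: print(l,round(r["p"],2),w(c,r["at"]))
E
```

```text
time_s: 13.0
ee_pos: [476.4, -56.9, 6.3]
ee_rot: [-0.0, 0.04, 0.999, -0.0]
force: [1.0, 0.1, -0.6]
grip_width: 50.0
gripper_force: 0.0
time_s: 13.62
ee_pos: [477.4, -57.0, 7.8]
ee_rot: [0.001, 0.04, 0.999, -0.0]
force: [-1.1, 0.7, 10.0]
grip_width: 16.5
gripper_force: 78.6
[[-0.997  0.079  0.002]
 [ 0.079  0.997 -0.   ]
 [-0.003 -0.    -1.   ]] [ 0.255  0.552 -0.328  2.116  0.347  0.521  1.161] [477.425 -57.018   7.814]
slot_left 0.83 [624.778 222.551 166.687]
slot_right 0.67 [607.968 137.174 163.217]
stand 0.75 [615.918 179.265  -2.295]
bracket_bar 0.7 [ 433.011 -352.738    2.129]
claw_left 0.51 [579.028 -19.426  20.849]
fork_blue 0.51 [439.967 107.609  -1.531]
bowl 0.56 [454.108 245.239  -1.285]
mill 0.56 [487.48  356.777   4.348]
seat 0.74 [612.366 182.932 102.179]
slot_left 0.9 [619.05  222.334 169.045]
slot_right 0.75 [610.089 138.905 170.353]
stand 0.86 [612.188 182.291  -1.805]
```

```bash
python3 -m handwheel '[[[0,0,-0.03,0],[0,0,-0.07,0],[0,0,-0.1,0],[0,0,-0.13,0],[0.005,0.05,-0.13,0],[0.01,0.1,-0.13,0],[0.015,0.15,-0.13,0],[0.02,0.2,-0.13,0],[0.025,0.248,-0.13,0],[0.025,0.248,-0.13,0]]]' 0 100;  python3 -m handwheel '[[[0,0,0,0],[0,0,0,0]]]'
cat > meas.py <<'E'
from h import *
from scipy.spatial.transform import Rotation as Ro
import sys
np.set_printoptions(precision=3,suppress=True)
o=arm.get_obs();w_,x,y,z=o['ee_rot'];print(Ro.from_quat([x,y,z,w_]).as_matrix(),o["q"],o["ee_pos"],o["force"])
p,d,c=snap("wrist",sys.argv[1])
for l in ["seat","slot_left","slot_right","stand","bracket_heel","bracket_bar","claw_left","claw_right"]:
    for r in arm.landmark_of(l,"wrist")[:1]: print("wrist",l,round(r["p"],2),w(c,r["at"]))
p,d,c=snap("top",sys.argv[1]+"t");P=cloud(d,c);p=p.astype(int)
def rect(m,n):
    Q=P[m]
    if len(Q)>5: print(n,len(Q),cv2.minAreaRect(Q[:,:2].astype(np.float32)),Q.mean(0))
for nm,yy in (("R",134),("L",223)):
    rect((d>0)&(abs(P[...,0]-629)<25)&(abs(P[...,1]-yy)<35)&(P[...,2]>195)&(P[...,2]<214),"upright"+nm)
g=(p[...,1]>p[...,0]*1.3)&(p[...,1]>p[...,2]*1.1)&(d>0)&(abs(P[...,1]-185)<90)&(P[...,2]>150)&(P[...,2]<210)&(P[...,0]>510)
rect(g,"bar top")
for l in ["bracket_heel","bracket_bar","claw_left","claw_right"]:
    for r in arm.landmark_of(l,"top")[:1]: print("top",l,round(r["p"],2),w(c,r["at"]))
E
python3 meas.py m1
```

```text
time_s: 15.68
ee_pos: [470.1, 197.1, 137.2]
ee_rot: [0.0, 0.036, 0.999, 0.001]
force: [-0.3, -0.8, -3.2]
grip_width: 15.9
gripper_force: 98.5
time_s: 15.92
ee_pos: [471.2, 190.6, 136.3]
ee_rot: [-0.0, 0.041, 0.999, -0.001]
force: [0.0, -0.8, -2.9]
grip_width: 16.0
gripper_force: 98.5
[[-0.997  0.081 -0.   ]
 [ 0.081  0.997 -0.001]
 [ 0.    -0.001 -1.   ]] [-0.113  0.404 -0.49   1.938  0.248  0.859  0.756] [471.225 190.592 136.333] [ 0.013 -0.844 -2.938]
wrist seat 0.73 [357.36  427.761   0.681]
wrist stand 0.73 [603.632 496.619  -1.316]
wrist claw_left 0.44 [443.149 110.405   3.497]
uprightR 109 ((625.5199584960938, 133.7133331298828), (40.429222106933594, 33.34578323364258), 83.53080749511719) [618.713 134.844 204.32 ]
uprightL 102 ((633.5223388671875, 222.83973693847656), (40.54813003540039, 32.47067642211914), 84.63236236572266) [628.943 223.318 204.291]
bar top 75 ((541.820556640625, 134.2971649169922), (26.541467666625977, 13.270780563354492), 80.26959991455078) [540.799 131.809 182.881]
top bracket_heel 0.59 [ 129.209 -335.016    1.039]
top bracket_bar 0.7 [561.802 137.043 153.925]
top claw_left 0.94 [ 125.119 -378.615   18.793]
top claw_right 0.64 [ 108.557 -289.839   22.416]
```

View pics/m1.png

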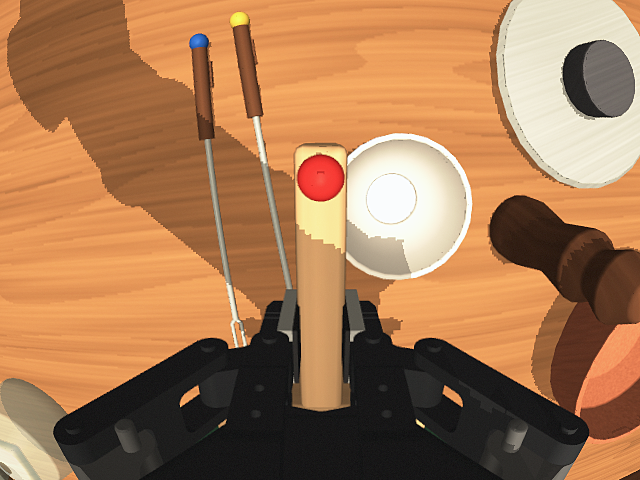

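The wrist view shows the wooden arm held centrally between the pads at px (320,250), above the forks and bowl. The stand is out of its view, so I'll use an enlarged top crop.

```bash
python3 - <<'E'
import cv2
a=cv2.imread('pics/m1t.png');cv2.imwrite('pics/m1tc.png',cv2.resize(a[125:225,215:345],(780,600),interpolation=cv2.INTER_CUBIC))
E
```

```text
(no output)
```

View pics/m1tc.png

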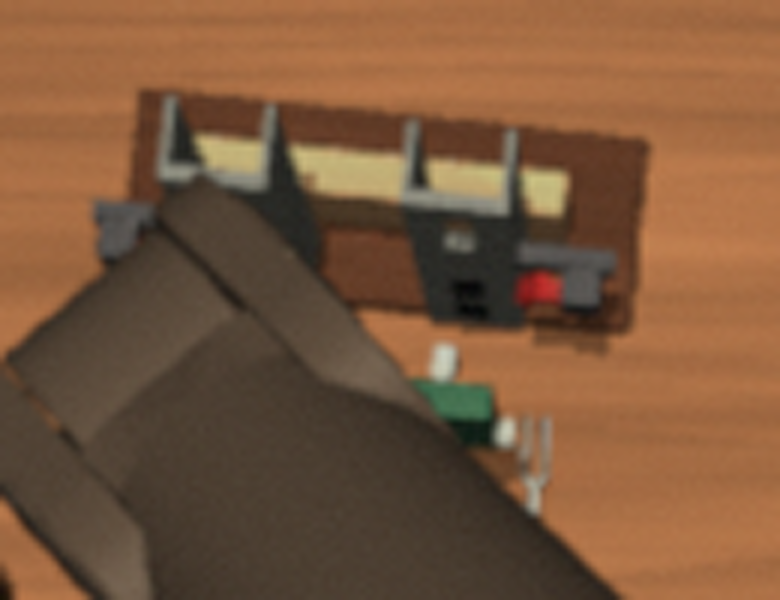

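The top crop (6×) shows the right upright's front top edge at (405–508, 200–213), its slot at (460,240), the right claw at (444,360) and the bar's right end at (495,400). The left side is hidden by the arm.

```bash
python3 - <<'E'
from h import *
np.set_printoptions(precision=1,suppress=True)
c=arm.calibration("top");K=np.array(c["camera_matrix"]);R=np.array(c["R"]);t=np.array(c["t"])
def g(cu,cv_,z):
    u=215+(cu-2.5)/6;v=125+(cv_-2.5)/6
    ray=R.T@np.linalg.inv(K)@[u,v,1];o=-R.T@t;return o+ray*(z-o[2])/ray[2]
print("cam",-R.T@t)
for n,a,b,z in [("Rfront l",404,202,206),("Rfront r",506,215,206),("Lfront l",160,182,206),("Lfront r",265,191,206),("slot R mid",461,240,176),("Rbase l",436,325,100),("claw tip",444,345,184.5),("claw root",445,378,184.5),("bar end top",495,388,188.5),("seatbase",0,0,0)]: print(n,g(a,b,z))
# finer: intensity profile
im=cv2.cvtColor(cv2.imread("pics/m1t.png"),cv2.COLOR_BGR2GRAY)
print(im[155:182,282:304])
E
```

```text
cam [ 286.9   66.6 1426.3]
Rfront l [613.2 153.7 206. ]
Rfront r [608.9 115.9 206. ]
Lfront l [619.3 244.  206. ]
Lfront r [616.5 205.1 206. ]
slot R mid [606.8 134.  176. ]
Rbase l [591.4 147.3 100. ]
claw tip [564.4 139.  184.5]
claw root [551.9 138.4 184.5]
bar end top [547.5 119.5 188.5]
seatbase [755.2 345.9   0. ]
[[139  94  52  51 110 164 172 170 169 169 170 171 170 171 174 176 164 127
   72  80 146 184]
 [136 112  97  96 116 148 158 163 163 165 166 166 169 168 169 171 160 122
   64  79 142 177]
 [144 141 140 142 141 142 141 148 149 151 154 155 158 160 161 159 152 123
   63  71 129 169]
 [124 126 129 132 136 135 134 141 140 140 139 140 143 144 145 147 147 121
   59  56  99 149]
 [ 67  77  84  92 101 101 106 117 119 120 120 123 131 134 135 140 143 117
   53  50  88 137]
 [ 48  44  48  48  48  48  46  51  58  63  65  75  92 102 102 112 119  99
   48  43  64 106]
 [ 47  41  39  42  39  40  42  43  46  47  47  44  47  47  49  48  51  48
   36  37  46  58]
 [ 48  45  45  45  45  44  44  51  53  55  54  47  43  44  42  41  44  41
   38  39  43  52]
 [ 48  41  43  42  40  46  45  60 
[... 1033 characters left out ...]
5  20  23  30  39  41  42  45
   47  53  56  58]
 [ 62  62  64  58  44  44  42  43  36  26  24  30  29  35  39  41  43  44
   46  51  45  47]
 [ 50  49  50  50  43  41  41  42  36  20   6  12  10  14  31  42  43  44
   42  43  43  58]
 [ 87  86  85  79  61  45  42  42  39  30  24  18  19  14  29  42  43  43
   42  44  51  62]
 [126 126 125 121 100  65  58  58  57  52  47  46  38  34  40  41  45  44
   41  44  48  49]
 [130 128 131 128 120 104  98  97  95  90  72  67  66  64  63  60  61  56
   57  60  73  78]
 [127 129 127 126 127 127 128 128 127 117  99 100 102 101 100 102 100  96
   96  99 109 111]
 [127 126 125 126 127 131 134 132 128 126 125 126 127 127 126 126 127 129
  127 126 128 112]]
```

```bash
python3 -m handwheel '[[[-0.012,0,0,0],[-0.024,0,0,0],[-0.034,0,0,0],[-0.042,0,0,0],[-0.048,0,0,0],[-0.052,0,0,0],[-0.055,0,0,0],[-0.055,0,0,0]]]'; python3 -m handwheel '[[[-0.002,0,0,0],[-0.004,0,0,0],[-0.004,0,0,0]]]'
```

```text
time_s: 17.62
ee_pos: [526.0, 187.9, 136.3]
ee_rot: [-0.0, 0.04, 0.999, -0.0]
force: [-1.0, -0.5, -3.1]
grip_width: 15.7
gripper_force: 98.5
time_s: 18.0
ee_pos: [530.1, 187.6, 136.3]
ee_rot: [0.0, 0.04, 0.999, -0.0]
force: [-0.4, -0.5, -4.4]
grip_width: 15.9
gripper_force: 98.5
```

```bash
python3 -m handwheel '[[[-0.002,0,0,0],[-0.003,0,0,0],[-0.003,0,0,0]]]'; python3 - <<'E'
from h import *
o=arm.get_obs();print(o["ee_pos"],o["force"],o["ft_torque"])
p,d,c=snap("top","m2t")
a=cv2.imread('pics/m2t.png');cv2.imwrite('pics/m2tc.png',cv2.resize(a[135:205,235:335],(800,560),interpolation=cv2.INTER_CUBIC))
E
```

```text
time_s: 18.38
ee_pos: [531.6, 187.7, 136.0]
ee_rot: [-0.001, 0.039, 0.999, -0.0]
force: [-5.6, 1.0, -1.9]
grip_width: 15.6
gripper_force: 98.7
[531.59095826 187.71711631 135.95886214] [-5.57866038  0.9736763  -1.89810776] [ 0.13693291  1.10305494 -0.26848945]
```

View pics/m2tc.png

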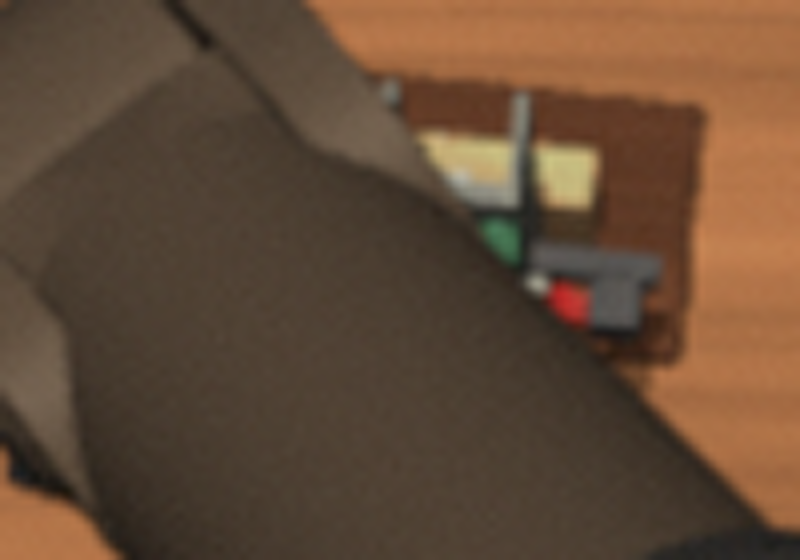

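The crop shows the right claw behind the upright's front wall at (460,180), and the bar against the upright. Contact came at the expected depth, so I lower it.

```bash
python3 -m handwheel '[[[0.001,0,0.003,0],[0.001,0,0.006,0],[0.001,0,0.008,0],[0.001,0,0.01,0],[0.001,0,0.01,0]]]';python3 -m handwheel '[[[0,0,0.002,0],[0,0,0.004,0],[0,0,0.004,0]]]'
```

```text
time_s: 19.05
ee_pos: [531.7, 187.7, 126.2]
ee_rot: [-0.0, 0.039, 0.999, 0.0]
force: [-4.4, 1.0, -1.0]
grip_width: 15.6
gripper_force: 98.8
time_s: 19.42
ee_pos: [531.8, 188.3, 123.3]
ee_rot: [0.0, 0.039, 0.999, 0.0]
force: [-9.1, 0.6, 9.4]
grip_width: 15.8
gripper_force: 100.4
```

```bash
python3 -m handwheel '[[[0,0,0,0],[0,0,0,0],[0,0,0,0],[0,0,0,0]]]' 0.035;python3 -m handwheel '[[[0,0,-0.03,0],[0,0,-0.06,0],[0,0,-0.08,0],[0,0,-0.08,0],[0,0,-0.08,0]]]'; python3 -m handwheel '[[[0,0,0,0],[0,0,0,0],[0,0,0,0],[0,0,0,0]]]' 0
python3 - <<'E'
from h import *
o=arm.get_obs();print(o["ee_pos"])
p,d,c=snap("scene","s3")
for l in ["bracket_heel","bracket_bar","bracket_arm","claw_left","claw_right","seat"]:
    for r in arm.landmark_of(l,"scene")[:1]: print(l,round(r["p"],2),w(c,r["at"]))
a=cv2.imread('pics/s3.png');cv2.imwrite('pics/s3c.png',cv2.resize(a[240:390,240:400],(640,600),interpolation=cv2.INTER_CUBIC))
E
```

```text
time_s: 19.92
ee_pos: [532.2, 187.3, 122.3]
ee_rot: [0.0, 0.04, 0.999, -0.0]
force: [-0.1, 0.2, -0.4]
grip_width: 34.7
gripper_force: 0.0
time_s: 20.55
ee_pos: [531.6, 187.1, 201.5]
ee_rot: [-0.0, 0.04, 0.999, -0.0]
force: [-0.0, -0.1, -0.8]
grip_width: 35.2
gripper_force: 0.0
time_s: 21.05
ee_pos: [531.9, 187.5, 202.2]
ee_rot: [-0.0, 0.04, 0.999, -0.0]
force: [-0.7, 0.2, -0.0]
grip_width: -0.4
gripper_force: 0.0
[531.88785897 187.47062906 202.15497274]
bracket_heel 0.76 [ 124.84927732 -337.82977234    5.4542537 ]
bracket_bar 0.77 [606.72978962 175.14902707 142.17112618]
bracket_arm 0.84 [ 209.30045638 -314.42080157   20.7427606 ]
claw_left 0.83 [ 127.81566226 -380.42788083   27.52463462]
claw_right 0.66 [617.11156992 134.758583   144.5837318 ]
seat 0.71 [614.49923597 184.57824749 103.48669125]
```

View pics/s3c.png

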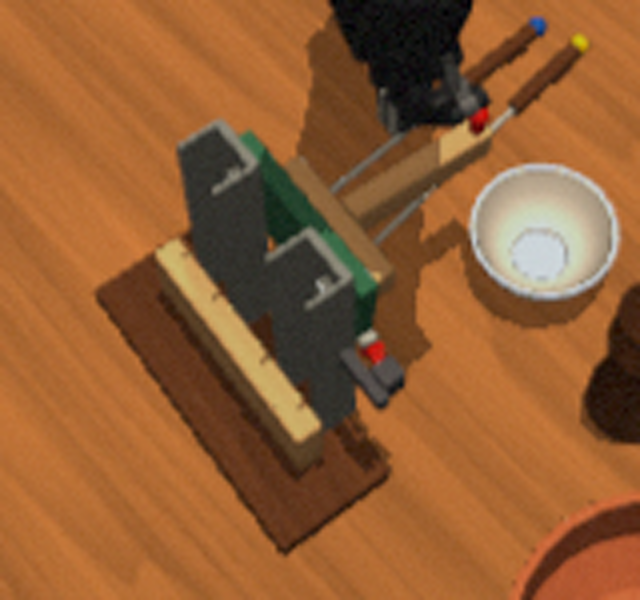

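The crop shows the bracket hanging on both uprights, with the claws behind both walls (at (235,172) and (325,287)) and the fingers clear. Next I press on the bar with the fingers shut.

```bash
python3 -m handwheel '[[[-0.03,0,0,0],[-0.055,0,0,0],[-0.07,0,0,0],[-0.07,0,0.008,0],[-0.07,0,0.015,0],[-0.07,0,0.02,0],[-0.07,0,0.024,0],[-0.07,0,0.024,0]]]'; python3 -m handwheel '[[[0,0,0.002,0],[0,0,0.004,0],[0,0,0.006,0],[0,0,0.008,0],[0,0,0.008,0]]]'
```

```text
time_s: 22.4
ee_pos: [601.3, 181.9, 178.1]
ee_rot: [-0.0, 0.039, 0.999, -0.0]
force: [-0.6, -1.1, 0.5]
grip_width: -0.3
gripper_force: 0.0
time_s: 23.02
ee_pos: [602.4, 181.9, 171.0]
ee_rot: [0.001, 0.04, 0.999, 0.0]
force: [0.4, -0.0, 3.8]
grip_width: -0.3
gripper_force: 1.9
```

```bash
python3 -m handwheel '[[[0,0,0.002,0],[0,0,0.004,0],[0,0,0.006,0],[0,0,0.008,0],[0,0,0.008,0]]]'; python3 -m handwheel '[[[0,0,0.002,0],[0,0,0.004,0],[0,0,0.005,0],[0,0,0.005,0]]]'
```

```text
time_s: 23.65
ee_pos: [603.0, 180.8, 163.7]
ee_rot: [0.001, 0.04, 0.999, -0.0]
force: [0.8, -3.5, 10.8]
grip_width: -0.0
gripper_force: 5.5
time_s: 24.15
ee_pos: [601.9, 181.9, 159.3]
ee_rot: [0.001, 0.04, 0.999, -0.0]
force: [-7.1, -3.9, 20.5]
grip_width: -0.3
gripper_force: 10.6
```

```bash
python3 -m handwheel '[[[0,0,0.001,0],[0,0,0.002,0],[0,0,0.002,0],[0,0,0.002,0]]]'; python3 - <<'E'
from h import *
np.set_printoptions(precision=1,suppress=True)
o=arm.get_obs();print(o["ee_pos"],o["force"])
for cam in ("scene","top"):
    p,d,c=snap(cam)
    for l in ["bracket_bar","claw_right","claw_left","bracket_arm"]:
        for r in arm.landmark_of(l,cam)[:2]: print(cam,l,round(r["p"],2),w(c,r["at"]))
E
```

```text
time_s: 24.65
ee_pos: [602.0, 182.0, 159.1]
ee_rot: [0.001, 0.04, 0.999, -0.0]
force: [-11.3, -7.6, 35.1]
grip_width: 0.2
gripper_force: 18.0
[602.  182.  159.1] [-11.3  -7.6  35.1]
scene bracket_bar 0.68 [605.7 174.6 124.3]
scene claw_right 0.65 [617.5 129.7 126.5]
scene claw_left 0.92 [626.4 222.7 122.6]
scene bracket_arm 0.78 [527.2 187.1 109.9]
scene bracket_arm 0.46 [618.2 223.5 169.4]
top bracket_bar 0.9 [ 131.6 -334.5   30. ]
top bracket_bar 0.72 [427.7 150.9  -2.3]
top claw_right 0.61 [ 107.5 -293.6   23.5]
top claw_left 0.67 [632.7 221.5 124.3]
top claw_left 0.63 [ 125.4 -377.1   21.3]
top bracket_arm 0.84 [ 207.1 -311.    13.7]
top bracket_arm 0.67 [528.7 186.1 108.7]
```

It is on a hard stop at the expected height. I back off and check.

```bash
python3 -m handwheel '[[[0,0,-0.01,0],[0,0,-0.05,0],[0,0,-0.1,0],[0,0,-0.15,0],[0.03,-0.05,-0.15,0],[0.06,-0.1,-0.15,0],[0.09,-0.15,-0.15,0],[0.1,-0.2,-0.15,0],[0.1,-0.25,-0.15,0],[0.1,-0.25,-0.15,0]]]'; python3 - <<'E'
from h import *
np.set_printoptions(precision=1,suppress=True)
p,d,c=snap("top","end_t");P=cloud(d,c);p=p.astype(int)
g=(p[...,1]>p[...,0]*1.3)&(p[...,1]>p[...,2]*1.1)&(d>0)&(abs(P[...,1]-180)<90)&(abs(P[...,0]-607)<35)&(P[...,2]>90)&(P[...,2]<200)
print("bar",g.sum(),np.percentile(P[g],[5,50,95],axis=0))
T=P[g];T=T[T[:,2]>150];print("bar top",len(T),T.mean(0),cv2.minAreaRect(T[:,:2].astype(np.float32)))
u=np.array([.9966,-.082]);v=np.array([.082,.9966]);q=(P[...,:2]-[614,179.8]);X=q@u;Y=q@v
m=(d>0)&(abs(Y)<7)&(X>-160)&(X<-35)&(P[...,2]>60)
for a in range(-150,-40,15):
    k=m&(X>=a)&(X<a+15)
    if k.sum(): print("arm",a,k.sum(),np.median(P[k][:,2]),np.median(Y[k]))
red=(p[...,0]>150)&(p[...,1]<60)&(p[...,2]<70)&(d>0)&(X>-40)&(X<40)&(abs(Y)<130)
for s in (-1,1):
    k=red&(Y*s>0);print("red",s,k.sum(),P[k].mean(0) if k.any() else "", (Y[k].min(),Y[k].max()) if k.any() else "")
for cam in ("top","scene"):
    if cam=="scene": p,d,c=snap(cam)
    for l in ["bracket_bar","bracket_heel","claw_right","claw_left","bracket_arm"]:
        for r in arm.landmark_of(l,cam)[:2]: 
            X_=w(c,r["at"])
            if X_[2]>60: print(cam,l,round(r["p"],2),X_)
E
```

```text
time_s: 26.4
ee_pos: [481.3, -63.7, 304.8]
ee_rot: [-0.001, 0.043, 0.999, -0.001]
force: [0.2, 0.6, 0.7]
grip_width: 0.3
gripper_force: 0.0
bar 424 [[594.2 120.  139.4]
 [603.2 179.2 157.9]
 [613.3 236.6 163. ]]
bar top 366 [604.  178.6 158.3] ((605.9378051757812, 178.966064453125), (129.68536376953125, 17.805322647094727), 84.7182388305664)
arm -150 33 138.67043885859275 -1.9510659668000314
arm -135 39 121.09178183347552 0.681390580012508
arm -120 37 122.20430403313121 -0.2736352759036961
arm -105 38 122.79180003785385 -0.38613795785856597
arm -90 36 123.85697215006691 0.007435089190835714
arm -75 39 124.07657487074228 -0.5007849491712423
arm -60 36 124.46725289806145 0.201858573347087
arm -45 25 123.9572758834135 0.27248678261330467
red -1 13 [602.2 103.5 121.2] (np.float64(-81.03530165186238), np.float64(-73.42166493028658))
red 1 11 [615.8 258.8 121.8] (np.float64(75.24357580072834), np.float64(83.74472102681109))
top bracket_bar 0.84 [606.1 180.5 128.3]
top bracket_heel 0.85 [614.4 180.4  98.7]
top claw_right 0.61 [620.6 128.8 125.3]
top claw_left 0.66 [632.4 224.3 126.3]
scene bracket_bar 0.6 [604.8 176.4 127.5]
scene bracket_heel 0.8 [608.2 180.8  97.6]
scene claw_right 0.83 [621.4 133.7 126.7]
scene claw_left 0.69 [626.9 223.  123.7]
scene bracket_arm 0.7 [528.4 187.9 109.5]
```

```bash
python3 - <<'E'
from h import *
for f in ("top0","end_t"):
    p=cv2.cvtColor(cv2.imread(f"pics/{f}.png"),cv2.COLOR_BGR2RGB).astype(int)
    r=(p[...,0]>110)&(p[...,1]<70)&(p[...,2]<80);r[:140]=0;r[190:]=0
    for a,b in ((220,265),(290,335)):
        ys,xs=np.nonzero(r[:,a:b]);
        if len(xs):print(f,len(xs),xs.min()+a,xs.max()+a,xs.mean()+a,ys.min(),ys.max(),ys.mean())
print(arm.get_obs()["time_s"])
E
```

```text
top0 28 238 245 241.35714285714286 164 168 165.96428571428572
top0 25 302 308 304.88 171 174 172.56
end_t 31 237 263 241.41935483870967 142 169 165.4516129032258
end_t 28 302 317 305.42857142857144 170 174 172.5
27.0
```

```bash
python3 -c "
from bench import arm
print(arm.job_done())"
```

```text
the job is handed in; nothing more can be done
None
```

The job is handed in: the green bracket was set down upright and released, then taken by its arm, hooked into both slots and pressed home. By the last camera check both latches are back out and the arm sags about 0.04 rad (limit 0.08); the bystanders were not re-measured at the end, and the judge's result was not shown.

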